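# Unload a bored wheel from the spring-ejector jig

## Robot

A 7-joint arm with a two-finger parallel gripper is mounted at the origin on a cart in front of the work surface, level with it; the furniture and walls round the work are solid. World frame = base frame: x ahead of the robot, y to its left, z up, the work surface at z = 0. Lengths are in m, angles in rad, forces in N, time in s.
With the tool pointing down it reaches from about 0.425 to 0.95 m from the base axis. Payload 4.7 kg.
Tool frame: the origin (TCP) lies on the centre line of the jaws, within the pads' length; the fingertips stand robot.nose_length ahead of it and the grasp point (between the pads) lies 8 mm behind it (robot.nose_length is the distance from the TCP to the fingertips, in m); z points along the fingers, y is the line along which they close (so a half turn about z gives the same grasp; the last joint's range is limited). The gripper opens to 85 mm and grips with 20 to 120 N. Pads are 22 mm wide; open, the fingers measure 114 mm over their backs; the gripper's body (76 mm by 85 mm) begins 54 mm behind the grasp point. The pads swing forward as they close: fully open they stand 13 mm farther back than shut.
Start: joints at [-1.195, 0.469, -0.049, 1.532, 0.024, 1.141, -0.082], TCP at [0.266, 0.62, 0.242] pointing down, gripper open.
Joint ranges: [-2.59, 2.59], [-0.33, 1.99], [-1.39, 1.29], [0.1, 2.45], [-1.04, 4.18], [0.21, 1.99], [-2.66, 2.66]. Speed limits (rad/s): [2.57, 2.57, 3.14, 3.14, 3.14, 3.14, 3.14].

## Interface

Orientations are given as [roll, pitch, yaw] about the fixed x, y, z axes, in that order (R = Rz(yaw) Ry(pitch) Rx(roll)).
In Python, from plant import robot gives the robot as it stands. Calls block until the motion is done:
- robot.goto(position, orientation): joint-space move of the TCP to a pose.
- robot.move_straight(position, vel=0.15, attitude=None, contact_N=None): straight line of the TCP; attitude=None keeps the orientation; vel is the mean speed in m/s. With contact_N (N) it stops when the force on the tool has changed by that much, and returns True; else False.
- robot.move_joints(angles): joint-space move.
- robot.grip(opening, strength=None): opening from 0.0 (shut) to 1.0 (fully open); strength is the grip in N (None keeps the last); returns when the fingers have stopped.
- robot.sleep(seconds).
- robot.inverse_kinematics(position, orientation): joint angles nearest the present ones, or None.
- robot.sense(): the state.
- robot.grab_frame(name): name is "scene" or "top"; returns a dict with "image" (400x640x3 uint8, red, green, blue), "range_z" (400x640 float32, m along the optical axis (not along the pixel's ray), 0 where there is no reading), "fx", "fy", "cx", "cy" (pixels), "dist_coeffs" ([k1, k2, p1, p2, k3] as OpenCV has them; the pictures are not rectified), "R" (3x3) and "t" (3): a world point X has camera coordinates R X + t. Camera axes: x right, y down, z forward; pixel columns grow to the right and rows downward; lengths in m; the calibration is good to about 2 mm. A picture is of the moment at which its call begins.
A pose or a line that the arm cannot do raises robot.IKError and nothing moves.
- robot.close_job(): hands the job in; it is judged then, once.
The state is a dict: "t": time; "joint_pos": joint angles; "joint_velocities": joint speeds; "effort": joint torques, N m; "tcp_pos": TCP position; "tcp_rot": TCP orientation; "wrist_force": force on the tool from outside, world axes, zero at the start; "torque": the same for the moment, N m; "opening": opening from 0.0 (shut) to 1.0 (fully open); "gripper_force": force on a finger pad.
Only numpy, scipy, OpenCV 4.12 (cv2) and the standard library are available. Lean on these libraries where they do the work, as an engineer would, in place of code of your own. Each camera call takes 0.05 s, during which the arm holds its last target. There are 200 camera calls.

## Task

The bored wooden wheel sits in the drilling jig, held by a stop pin with the spring ejector pushing behind it. Press the jig's red release pad fully down with one fingertip so that the pin sinks and the ejector pushes the wheel out, and trap the wheel with the other finger after it has slid over the pin hole but before it runs off the open end of the deck. Finish while holding, with the pad still down (or the pin would come up under the wheel) and the wheel at rest against the finger; grasp and lift nothing, and leave everything else where it stands.

Things in the scene. Friction and masses are not known exactly. Their poses are not given: they have to be found in the camera images.
- jig: Drilling jig for toy wheels, fixed on the worktop: plywood base board 232 x 142 x 18 mm with a bright aluminium deck, its top 38 mm above the worktop. Origin on the worktop under the nest's centre, z up. The wheel leaves along the jig's -x axis on y = 0. Deck: x -72 (open end) to +48 mm, y -36 to +36 mm. Behind the nest, to x = +146 mm: black ejector shoe and barrel, up to 20 mm above the deck.
- jig_nest (a point): Point on the deck's top at the nest's centre (x = 0, y = 0 in the jig's frame). Two low dark cheeks, 9 mm above the deck, stand beside the nest only, from x = -1 to +45 mm, y = 28 to 35 mm either side; ahead of them the deck is bare but for the stop pin.
- pin_hole (a point): Centre of the stop pin's bore on the deck's top: x = -29.5 mm, y = 0 in the jig's frame. The steel pin is 8 mm thick and at first stands 7 mm above the deck, close in front of the wheel.
- jig_mouth (a point): Middle of the deck's open end, on the deck's top: x = -72 mm, y = 0 in the jig's frame. Beyond it there is a drop to the base board, then the worktop.
- pad_top (a point): Centre of the top face of the red release pad, 30 mm (jig x) by 26 mm (jig y), beside the deck at x = -40 mm, y = -59 mm in the jig's frame. It is 15 mm above the deck (53 mm above the worktop) when up and goes down with the pad to 4 mm above the deck, so a fingertip beside it at the same height is then level with the wheel's edge.
- release (a joint): How far the red pad is pressed, in m: 0 up, 0.011 fully down at its stop. Pad and stop pin are one spring plunger: the pin sinks as far as the pad. Once it has sunk 6 to 7 mm it lets the wheel go; from 0.0075 on it is well below the deck. It takes about 2 N at first and 4 N fully down, plus up to 2 N of friction. When let go, pad and pin rise at once.
- ejector (a joint): Travel of the black V-shaped ejector shoe, in m: 0 back, grows toward the open end, 0.078 at most. A spring of about 3 N always pushes it and a damper keeps it to about 12 mm/s, so a released wheel reaches the open end in about 6 s. A finger in front of the wheel stops both easily.
- wheel: Pale turned wooden wheel, 50 mm across, 16 mm thick, about 20 g, lying flat and loose on the deck between the shoe and the stop pin. Origin at the centre of its underside, z up. It starts at x = 0, y = 0 in the jig's frame and slides along the jig's -x axis, its front edge 25 mm ahead of its centre. It tips off the deck when its centre passes x = -72 mm.
- blank_wheel: Dark wooden wheel, 42 mm across, 16 mm thick, lying loose on the jig's base board beside the barrel. Leave alone. Origin at the centre of its underside.
- wood_block: Loose dark wood block 45 x 70 x 30 mm on the worktop. Leave alone. Origin at the centre of its underside.
- blue_jar: Loose blue paint jar, 36 mm across, 55 mm high. Leave alone. Origin at the centre of its underside.
- yellow_jar: Loose yellow paint jar, 36 mm across, 55 mm high. Leave alone. Origin at the centre of its underside.
- wagon: Loose wooden toy wagon 48 x 137 x 46 mm. Leave alone. Origin at the centre of its underside.
- coach: Loose wooden toy railway coach 46 x 137 x 66 mm. Leave alone. Origin at the centre of its underside.
Not all that is in view belongs to the job. What is shaped like the wheel but blue or yellow is not meant.

How it is judged:
On the way, in this order (a step that is already met when the one before it is completed fails the run):
1. the release pad is pressed while the wheel is still in its nest (value of joint release above 0.004 m and x of wheel in the frame of jig above -0.009 m), for 0.1 s.
2. with the pad held down, the wheel slides out over the pin hole (value of joint release above 0.0075 m and x of wheel in the frame of jig below -0.009 m), for 0.1 s.
At the end, for the whole second after the job is handed in: The release pad is still held at least 7.5 mm down; the wheel lies flat (within 0.12 rad) on the deck, its centre 9 to 66 mm out of the nest toward the open end, over the pin hole and not off the end, at rest (under 4 mm/s) and touched by a finger with more than 0.4 N (all of step 2 and x of wheel in the frame of jig above -0.066 m and z of wheel in the frame of jig between 0.034 and 0.042 m and angle between wheel's own z axis and vertical below 0.12 rad and linear speed of wheel below 0.004 m/s and contact force between the fingers and wheel above 0.4 N); the arm keeps its last pose, push and grip.
It fails at once if the wheel runs off the open end or off the deck (x of wheel in the frame of jig below -0.072 m or z of wheel in the frame of jig below 0.03 m).
It fails at once if the wheel is lifted or tipped up (z of wheel in the frame of jig above 0.048 m or angle between wheel's own z axis and vertical above 0.35 rad).
It fails at once if a thing beside the work is moved (distance of any of blank_wheel, wood_block, blue_jar, yellow_jar, wagon, coach from where it was at the start of the episode above 0.015 m).
It also fails if it takes over 40 s, if anything falls off the work surface, if the arm or the gripper's body presses on something with over 40 N, if the wrist force passes 120 N, or if a joint passes its speed limit or range.

## Working session

There is one attempt and no reset: what is moved stays moved. The work goes in short steps, each a Python script; the robot and the scene stay as the last script left them, time stands still between calls to the robot, and variables do not carry over. Pictures are saved under pics/ and viewed, at most 10 in all, crops included, and the job is handed in when it is done.

```bash
mkdir -p pics; ls; python3 - <<'E'
from plant import robot
import cv2,numpy as np,pickle
s=robot.sense();print(s['t'],s['tcp_pos'],s['tcp_rot'],s['opening'],robot.nose_length)
for n in('scene','top'):
    f=robot.grab_frame(n);pickle.dump(f,open(n+'.pkl','wb'));cv2.imwrite(f'pics/{n}0.png',f['image'][:,:,::-1])
    print(n,f['fx'],f['dist_coeffs'],f['R'],f['t'])
E
```

```text
pics
0.0 [0.26561095 0.61992294 0.24124962] [-3.13959640e+00  7.74963583e-05  2.73682166e+00] 0.9984646976517432 0.011
scene 436.26061481840674 [0.00109696 0.         0.         0.         0.        ] [[ 0.83679773  0.54749712 -0.0040569 ]
 [ 0.46416132 -0.71331777 -0.52510192]
 [-0.29038565  0.43752104 -0.85102968]] [-0.55070388 -0.11487257  1.2094967 ]
top 411.5324336039689 [-0.06078714  0.          0.          0.          0.        ] [[-6.09403697e-04 -9.99844457e-01 -1.76263948e-02]
 [-9.91957426e-01  2.83539125e-03 -1.26540210e-01]
 [ 1.26570506e-01  1.74075192e-02 -9.91804863e-01]] [0.13409348 0.55893103 1.02451673]
```

View pics/scene0.png

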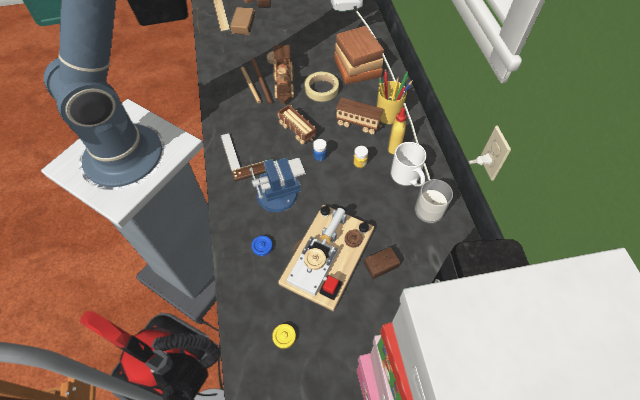

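View pics/top0.png

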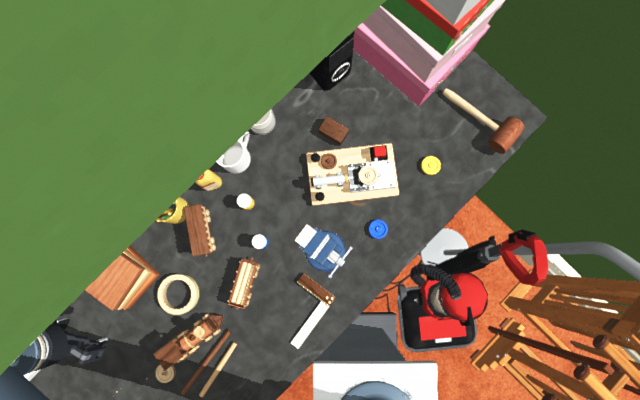

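Both views show the jig. In the top view the red pad is at (380,152), the wheel at about (368,175) and the barrel at about (328,181), so jig −x points along world −y. Next I'll measure these.

```bash
cat > h.py <<'E'
import cv2,numpy as np
def rays(f,uv,z):
    K=np.array([[f['fx'],0,f['cx']],[0,f['fy'],f['cy']],[0,0,1]])
    p=cv2.undistortPoints(np.float64(uv).reshape(-1,1,2),K,np.float64(f['dist_coeffs'])).reshape(-1,2)
    d=np.c_[p,np.ones(len(p))]@f['R']; o=-f['R'].T@f['t']
    return o+d*((z-o[2])/d[:,2])[:,None]
def project(f,X):
    K=np.array([[f['fx'],0,f['cx']],[0,f['fy'],f['cy']],[0,0,1]])
    return cv2.projectPoints(np.float64(X).reshape(-1,1,3),cv2.Rodrigues(f['R'])[0],f['t'],K,np.float64(f['dist_coeffs']))[0].reshape(-1,2)
def biggest(m):
    c=cv2.findContours(m.astype('uint8'),cv2.RETR_EXTERNAL,cv2.CHAIN_APPROX_NONE)[0]
    return max(c,key=cv2.contourArea).reshape(-1,2)
E
python3 - <<'E'
import pickle;from h import *
for n,box in(('top',(290,130,410,215)),('scene',(270,195,385,315))):
    f=pickle.load(open(n+'.pkl','rb'));x0,y0,x1,y1=box
    im=f['image'];hsv=cv2.cvtColor(im,cv2.COLOR_RGB2HSV).astype(int)
    roi=np.zeros(im.shape[:2],bool);roi[y0:y1,x0:x1]=1
    H,S,V=hsv[...,0],hsv[...,1],hsv[...,2]
    red=roi&((H<6)|(H>174))&(S>200)&(V>190)
    c=biggest(red);print(n,'red V',np.percentile(V[red],[5,50,95]),cv2.minAreaRect(c))
    P=rays(f,c,.053)[:,:2].astype('float32');print(' pad rect',cv2.minAreaRect(P))
    # board: bright pixels or plywood, convex hull
    m=roi&(V>130);m=cv2.morphologyEx(m.astype('uint8'),cv2.MORPH_OPEN,np.ones((3,3)))
    P=rays(f,biggest(m),.018)[:,:2].astype('float32');r=cv2.minAreaRect(P);print(' board',r,cv2.boxPoints(r).round(4).tolist())
    w=roi&(H>8)&(H<28)&(S>60)&(V>120)
    # wheel: depth points at z~.054
    vv,uu=np.nonzero(roi&(f['range_z']>0));zz=f['range_z'][vv,uu]
    X=rays(f,np.c_[uu,vv],0.0);o=-f['R'].T@f['t'];k=zz/((X@f['R'].T+f['t'])[:,2]);Q=o+(X-o)*k[:,None]
    print(' z hist',np.histogram(Q[:,2],bins=np.arange(-.005,.085,.005))[0])
    cr=cv2.resize(im[y0-5:y1+5,x0-5:x1+5],None,fx=4,fy=4,interpolation=cv2.INTER_CUBIC)
    cv2.imwrite(f'pics/{n}_crop.png',cr[:,:,::-1])
E
```

```text
top red V [194.  243.  251.5] ((377.0, 156.0), (0.0, 0.0), 0.0)
 pad rect ((0.6791738271713257, -0.0074204434640705585), (0.0, 0.0), 0.0)
 board ((0.6390180587768555, 0.05472537875175476), (0.14836040139198303, 0.23347479104995728), 6.73621129989624) [[0.5516999959945679, 0.16200000047683716], [0.5789999961853027, -0.06989999860525131], [0.7264000177383423, -0.05249999836087227], [0.6990000009536743, 0.1793999969959259]]
 z hist [3242 1927   45  309 1807  274  309  345  649  223  420  436   82    1
    0    0    0]Traceback (most recent call last):
  File "<stdin>", line 8, in <module>
  File "h.py", line 12, in biggest
    return max(c,key=cv2.contourArea).reshape(-1,2)
           ~~~^^^^^^^^^^^^^^^^^^^^^^^
ValueError: max() iterable argument is empty
```

View pics/top_crop.png

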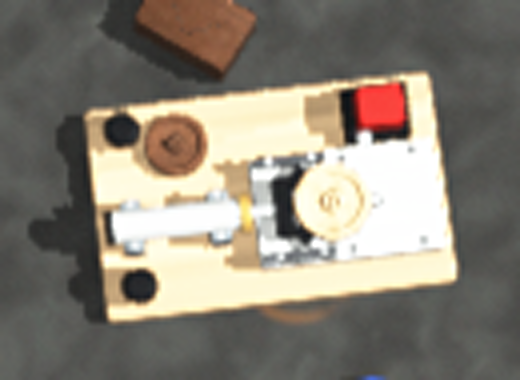

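The crop shows the red pad top at about (381,107), the wheel at about (331,201) and the board corners near (86,110), (428,72), (457,280) and (108,320). I'll refine using masks.

```bash
python3 - <<'E'
import pickle;from h import *
for n,box in(('top',(290,130,410,207)),('scene',(270,195,385,315))):
    f=pickle.load(open(n+'.pkl','rb'));x0,y0,x1,y1=box
    im=f['image'].astype(int);R,G,B=im[...,0],im[...,1],im[...,2]
    roi=np.zeros(R.shape,bool);roi[y0:y1,x0:x1]=1
    red=roi&(R-np.maximum(G,B)>90)&(B<90)&(R>(195 if n=='top' else 160))&(abs(G-B)<40)
    c=biggest(red);P=rays(f,c,.053)[:,:2].astype('float32')
    print(n,'red',red.sum(),c.min(0),c.max(0),cv2.minAreaRect(P))
    V=im.max(2);m=roi&(V>150);m=cv2.morphologyEx(m.astype('uint8'),cv2.MORPH_OPEN,np.ones((5,5)))
    P=rays(f,biggest(m),.018)[:,:2].astype('float32');r=cv2.minAreaRect(P);print(' board',r,cv2.boxPoints(r).round(4).tolist())
    w=np.array([285+331/4,125+201/4]) if n=='top' else np.array([316,258])
    vv,uu=np.indices(R.shape);near=np.hypot(uu-w[0],vv-w[1])<14
    m=near&(R-B>45)&(V>120)
    m=cv2.morphologyEx(m.astype('uint8'),cv2.MORPH_CLOSE,np.ones((3,3)))
    c=biggest(m);P=rays(f,c,.054)[:,:2].astype('float32')
    print(' wheel',len(c),cv2.minEnclosingCircle(P),P.mean(0))
f=pickle.load(open('scene.pkl','rb'))
cv2.imwrite('pics/sc.png',cv2.resize(f['image'][190:320,260:390],None,fx=4.5,fy=4.5,interpolation=cv2.INTER_CUBIC)[:,:,::-1])
E
```

```text
top red 106 [374 146] [385 156] ((0.6930006742477417, -0.015170729719102383), (0.025598030537366867, 0.02819359116256237), 6.878608226776123)
 board ((0.6405847072601318, 0.0549481138586998), (0.14500334858894348, 0.2327779084444046), 6.761745929718018) [[0.5548999905586243, 0.16200000047683716], [0.5823000073432922, -0.06920000165700912], [0.7263000011444092, -0.05209999904036522], [0.6988999843597412, 0.17910000681877136]]
 wheel 66 ((0.6283652782440186, 0.019428052008152008), 0.02310541458427906) [0.6241664  0.02068958]
scene red 167 [323 276] [337 293] ((0.6942037343978882, -0.019804107025265694), (0.024369891732931137, 0.03403209149837494), 7.448451995849609)
 board ((0.6472774744033813, -0.004033029079437256), (0.14019067585468292, 0.12306661903858185), 6.924034118652344) [[0.5702999830245972, 0.04859999939799309], [0.585099995136261, -0.07360000163316727], [0.7243000268936157, -0.056699998676776886], [0.7093999981880188, 0.06549999862909317]]
 wheel 59 ((0.6323913931846619, 0.01198203582316637), 0.026138154789805412) [0.6317775  0.01186802]
```

View pics/sc.png

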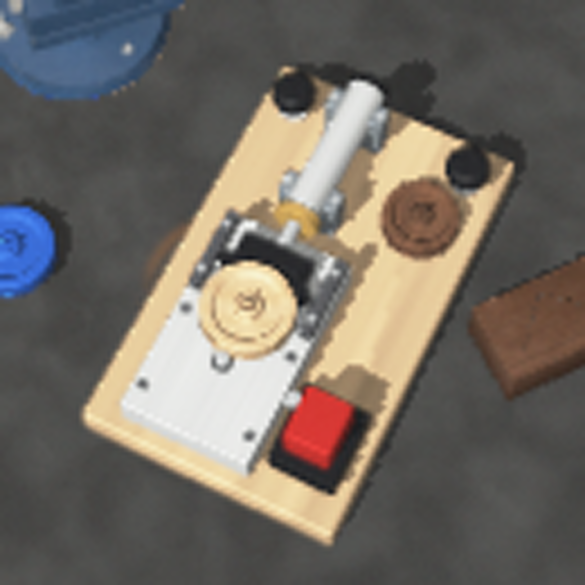

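Pad at about (0.693, −0.015) with a 25.6 x 28 mm face (given: 26 x 30), jig yaw about 96.75°, and wheel at about (0.630, 0.0165), which agrees with the pad offset. I'll move above it and check from close up.

```bash
cat >> h.py <<'E'
O=np.array([.630,.0165]);A=np.deg2rad(96.75)
def J(x,y): return O+np.array([[np.cos(A),-np.sin(A)],[np.sin(A),np.cos(A)]])@[x,y]
C=J(-.052,-.0295);ORI=[np.pi,0,np.deg2rad(111.9)]
E
python3 - <<'E'
from plant import robot;from h import *;import pickle
robot.goto([*C,.2],ORI)
robot.grip(0.55,20)
robot.move_straight([*C,.10],vel=.1)
s=robot.sense();print(C,s['t'],s['tcp_pos'],s['tcp_rot'],s['opening'],s['wrist_force'],s['joint_pos'])
ims=[]
for n in('scene','top'):
    f=robot.grab_frame(n);pickle.dump(f,open(n+'1.pkl','wb'))
    u=project(f,[*C,.09])[0].astype(int);print(n,u)
    ims.append(cv2.resize(f['image'][u[1]-50:u[1]+50,u[0]-50:u[0]+50],None,fx=4,fy=4,interpolation=cv2.INTER_CUBIC))
cv2.imwrite('pics/near.png',np.hstack(ims)[:,:,::-1])
E
```

```text
[ 0.66540746 -0.03167221] 4.4167 [ 0.66601309 -0.03183052  0.10079711] [3.14014837e+00 6.45171518e-04 1.95298008e+00] 0.5538115017276872 [-0.65842513 -0.42726665 -0.65546383] [-0.33224694  0.62989215  0.4630983   1.70360748 -0.3459328   0.88850213
  0.65649746]
scene [315 275]
top [388 157]
```

View pics/near.png

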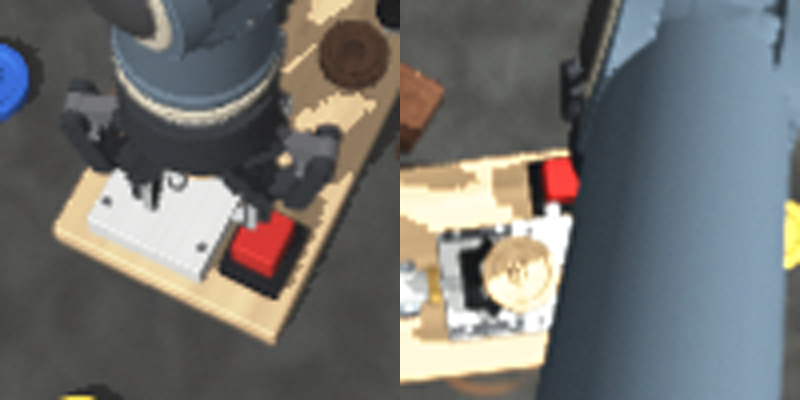

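The close scene crop shows the fingertips at crop (152,205) and (258,222), i.e. pixels (303,276) and (329.5,280.5). The top view is blocked by the arm. I'll convert the tips to jig coordinates.

```bash
python3 - <<'E'
import pickle;from h import *
f=pickle.load(open('scene1.pkl','rb'))
R=np.array([[np.cos(A),-np.sin(A)],[np.sin(A),np.cos(A)]])
for z in(.083,.09):
    P=rays(f,[[265+152/4,225+205/4],[265+258/4,225+222/4]],z)[:,:2];print(z,((P-O)@R*1000).round(1),np.linalg.norm(P[0]-P[1]))
cv2.imwrite('pics/tips.png',cv2.resize(f['image'][255:315,275:355],None,fx=10,fy=10,interpolation=cv2.INTER_CUBIC)[:,:,::-1])
print(project(f,[[*J(-.044,-.059),z] for z in(.083,.09)]+[[*J(-.06,0),z] for z in(.083,.09)]+[[*J(-.04,-.059),.053],[*J(-.0295,0),.038]]))
E
```

```text
0.083 [[-63.5  -4.4]
 [-46.9 -59.3]] 0.05734657678997259
0.09 [[-65.8  -5.9]
 [-49.3 -60.3]] 0.056892353484720805
[[329.98146409 279.28261762]
 [330.02386694 278.08439626]
 [301.94850405 274.01687679]
 [301.81089274 272.79326789]
 [330.60211162 282.68177128]
 [309.06176769 270.00226036]]
```

View pics/tips.png

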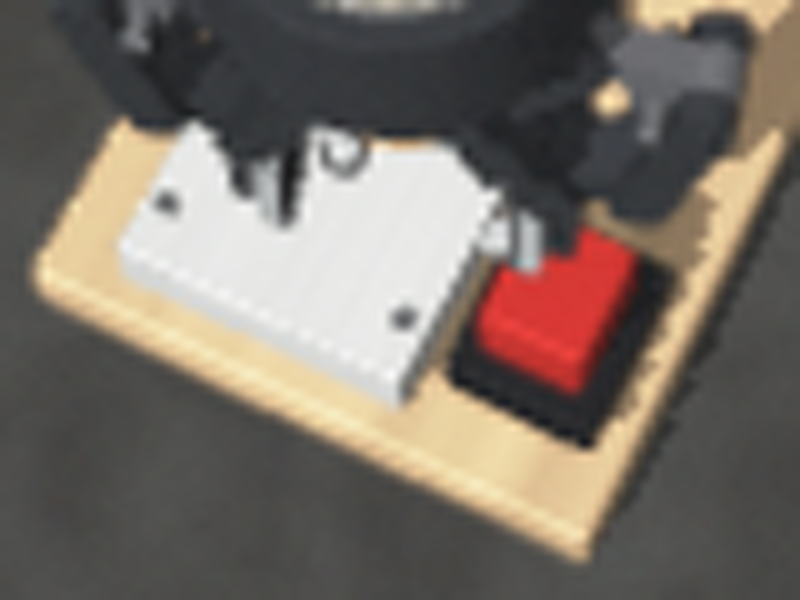

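The fingertips sit about 57 mm apart, the pad finger lies over the red pad, and the predicted pin position (309,270) matches the picture (309.5,270.5). I'll press now.

```bash
python3 - <<'E'
from plant import robot;from h import *;import pickle
def st(*a):
    s=robot.sense();print(*a,round(s['t'],2),s['tcp_pos'].round(4),np.round(s['wrist_force'],2),round(s['opening'],3))
st('pre')
r=robot.move_straight([*C,.044],vel=.03,contact_N=11);st('hit',r)
for i in range(4): robot.sleep(.8);st(i)
f=robot.grab_frame('scene');pickle.dump(f,open('scene2.pkl','wb'))
cv2.imwrite('pics/press.png',cv2.resize(f['image'][240:320,270:370],None,fx=8,fy=7.5,interpolation=cv2.INTER_CUBIC)[:,:,::-1])
E
```

```text
pre 4.52 [ 0.666  -0.0318  0.1009] [-0.69 -0.61 -0.33] 0.552
hit True 6.02 [ 0.6654 -0.0317  0.0505] [-2.1   0.27  5.99] 0.55
0 6.82 [ 0.6655 -0.0316  0.0505] [-1.71 -0.4   6.75] 0.549
1 7.62 [ 0.6655 -0.0316  0.0505] [-1.34  0.13  6.43] 0.554
2 8.42 [ 0.6655 -0.0317  0.0505] [-2.62 -0.17  6.64] 0.545
3 9.22 [ 0.6654 -0.0317  0.0505] [-1.92  0.04  5.99] 0.545
```

View pics/press.png

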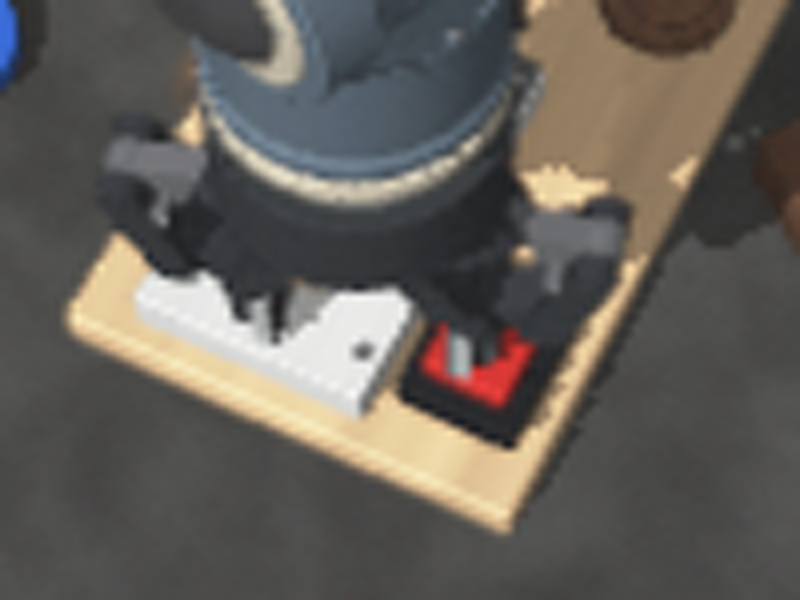

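The picture shows the pad finger on the red pad, which is sunk to somewhere near its housing. There's no ~3 N sideways load yet, so it's probably not quite fully down. I'll press on in small steps and watch the force.

```bash
python3 - <<'E'
from plant import robot;from h import *;import pickle
def F():
    w=[]
    for _ in range(6): robot.sleep(.03);w.append(robot.sense()['wrist_force'])
    return np.mean(w,0)
def st(*a):
    s=robot.sense();print(*a,round(s['t'],2),s['tcp_pos'].round(4),F().round(2),s['torque'].round(2))
st('pre');z=.0500
while z>.0425:
    robot.move_straight([*C,z],vel=.01);w=F();st('%.4f'%z)
    if w[2]>13: break
    z-=.001
for i in range(3): robot.sleep(.5);st(i)
ims=[]
f=robot.grab_frame('top');pickle.dump(f,open('top3.pkl','wb'))
cv2.imwrite('pics/top3.png',cv2.resize(f['image'][125:215,285:415],None,fx=6,fy=6,interpolation=cv2.INTER_CUBIC)[:,:,::-1])
E
```

```text
pre 9.27 [ 0.6655 -0.0317  0.0505] [-2.07  0.29  6.54] [0.12 0.31 0.14]
0.0500 9.92 [ 0.6656 -0.0318  0.0505] [-2.36 -0.06  6.01] [0.07 0.36 0.15]
0.0490 10.57 [ 0.6657 -0.0319  0.0503] [-3.92  0.23 10.67] [0.2  0.6  0.13]
0.0480 11.22 [ 0.6658 -0.0319  0.0502] [-5.36  0.64 14.85] [0.27 0.91 0.13]
0 11.92 [ 0.6658 -0.0319  0.0502] [-5.84  0.63 14.9 ] [0.21 0.91 0.17]
1 12.62 [ 0.6658 -0.0319  0.0502] [-5.52  0.66 14.64] [0.25 0.88 0.22]
2 13.32 [ 0.6658 -0.0319  0.0502] [-5.43  0.47 14.57] [0.3  0.98 0.24]
```

View pics/top3.png

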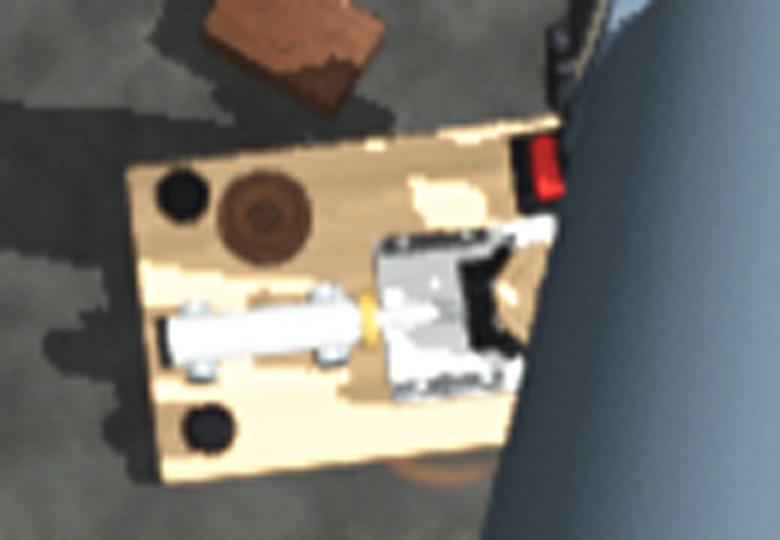

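The shoe has moved about 20 mm forward, and the wheel is out under the arm. To confirm it rests on the finger, I'll nudge 3 mm toward the wheel and check whether the shoe follows.

```bash
cat >> h.py <<'E'
def shoe(f):
    # rear edge of the black shoe, sampled along jig axis lines just above deck
    xs=np.arange(-.02,.06,.0005);out=[]
    for y in(-.010,.010):
        u=project(f,[[*J(x,y),.058] for x in xs]).astype('float32')
        g=cv2.remap(f['image'].max(2),u[:,:1],u[:,1:],cv2.INTER_LINEAR).ravel().astype(float)
        k=np.nonzero(g[::-1]<80)[0];out.append(round(xs[::-1][k[0]]*1000,1) if len(k) else None)
    return out
E
python3 - <<'E'
from plant import robot;from h import *;import pickle
for n in('top','top3'): print(n,shoe(pickle.load(open(n+'.pkl','rb'))))
s=robot.sense();f=robot.grab_frame('top');print('now',s['t'],shoe(f))
d=(J(.003,0)-J(0,0));p=[*(C+d),.048]
robot.move_straight(p,vel=.005)
for i in range(4):
    s=robot.sense();f=robot.grab_frame('top');print(round(s['t'],2),s['tcp_pos'].round(4),np.round(s['wrist_force'],2),np.round(s['torque'],2),shoe(f));robot.sleep(.5)
E
```

```text
top [np.float64(38.0), np.float64(38.0)]
top3 [np.float64(15.0), np.float64(15.5)]
now 13.5667 [np.float64(15.0), np.float64(15.5)]
14.37 [ 0.6657 -0.0317  0.0502] [-4.33 -2.95 13.19] [-0.61  0.72  0.09] [np.float64(15.5), np.float64(15.5)]
14.92 [ 0.6658 -0.0317  0.0502] [-3.95 -4.14 13.61] [-0.58  0.76  0.16] [np.float64(15.5), np.float64(15.5)]
15.47 [ 0.6658 -0.0317  0.0503] [-6.01 -3.2  13.25] [-0.59  0.69  0.14] [np.float64(15.5), np.float64(15.5)]
16.02 [ 0.6658 -0.0317  0.0502] [-4.92 -3.31 14.49] [-0.56  0.75  0.17] [np.float64(15.5), np.float64(15.5)]
```

The shoe is at rest after 22.7 mm of travel. That's where the finger should stop the wheel (predicted about 24 mm), and only the finger can be holding it against the spring. The pad is on its stop, so I'll hand the job in.

```bash
python3 -c "
from plant import robot
print(robot.close_job())"
```

```text
the job is handed in; nothing more can be done
None
```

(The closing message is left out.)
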